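# Arm the guarded toggle of the ioniser supply

## Task

Arm the supply box that has the round dome lens beside its switch: with closed fingers swing the black hinged guard up from its front lip, keep it up with the back of the fingers while the fingertips push the toggle under it all the way over towards the hinge, then draw back and let the guard drop fully shut over the switched toggle. Push gently, pick nothing up, and leave the box with the ribs and the loose things around alone.

Things in the scene. Friction and masses are not known exactly. Their poses are not given: they have to be found in the camera images.
- lens_box: The box to be armed: grey, 120 (x) x 100 (y) mm, fixed; flat deck on top at z = 34 mm. Origin: centre of its underside; z up, +x from the guard's lip to its hinge, roughly away from the robot (yaw within 0.3 rad). On the deck at y = -32 mm a round grey dome lens, 29 mm across, 10 mm high; at y = +16 mm the guarded switch. A cable gland sticks out 11 mm from the +x end.
- lens_box_pivot (a point): Pivot of the lens box's toggle, at deck height (34 mm above the table), x = 0, y = +16 mm in the box's frame. The toggle is a round steel bat, 30 mm long, 7 mm thick at the root, 10 mm near the tip. Tip 12 mm to the box's -x of the pivot when off, 12 mm to +x when on, 27 mm above the deck. The nut round its root is 6 mm high, 22 mm across.
- lens_box_toggle (a joint): Toggle of the lens box, rad: 0 = off, leaning 0.42 rad from upright to the box's -x; 0.84 = fully on, leaning as far to +x, against a stop. It stays where it is left; about 1.5 N at its tip moves it.
- lens_box_guard (a joint): Guard of the lens box, rad: 0 = shut, grows as it swings up and back, to 1.6. Black cover hinged along the box's y at x = +28 mm, 6 mm above the deck; open in front. Top plate from x = +28 to -18 mm, its underside 32 mm above the deck; cheeks 3 mm thick, 52 mm apart inside, from x = +31 to -11 mm. A light spring (about 1 N at the lip) shuts it from any angle when let go.
- lens_box_lip (a point): Centre of the 5 mm thick rounded upper edge of that guard's lip; moves with the guard. Shut: x = -25, y = +16 mm, 62 mm above the deck. The lip, 58 mm wide, stands up from the top plate's front edge, leaning 0.26 rad forward. Closed fingers tilted about 10 to 40 degrees (tips ahead to +x) and pushed to +x against this edge swing the guard up; upright ones usually do so too.
- rib_box: The other box, to be left alone: the same in size, guard and toggle, but with a row of five low grey ribs (6 mm high) in place of the dome lens. Either box may stand on the left or the right. Origin and axes as the lens box's.
- rib_box_toggle (a joint): Toggle of the ribbed box, values as the other's; it must stay off.
- rib_box_guard (a joint): Guard of the ribbed box, values as the other's; it must stay shut.
- small_vial: Loose clear vial with a white cap, 20 mm across, 40 mm high, standing between the boxes. Origin: centre of its underside.
- eye_loupe: Loose black eye loupe, 36 mm across and high, standing on the robot's side of the boxes. Origin: centre of its underside.
- sample_dish: Loose closed clear dish, 60 mm across, 16 mm high, behind the boxes. Origin: centre of its underside.

How it is judged (in metres and radians):
On the way, in this order (a step that is already met when the one before it is completed fails the run):
1. the lens box's guard is swung up while its toggle is still off (value of joint lens_box_guard above 0.15 rad and value of joint lens_box_toggle below 0.4 rad), for 0.1 s.
2. the toggle is pushed over under the raised guard (value of joint lens_box_toggle above 0.7 rad and value of joint lens_box_guard above 0.12 rad), for 0.1 s.
At the end, for the whole second after the job is handed in: The lens box's toggle is on (over 0.7 of its 0.84 rad) and its guard is shut again (under 0.06 rad); the ribbed box is shut and off; the vial, loupe and dish are within 20 mm of where they stood (value of joint lens_box_toggle above 0.7 rad and value of joint each of lens_box_guard, rib_box_guard below 0.06 rad and value of joint rib_box_toggle below 0.2 rad and distance of each of small_vial, eye_loupe, sample_dish from where it was at the start of the episode below 0.02 m); the robot touches nothing.
It fails at once if the ribbed box's guard is opened or its toggle moved (value of joint rib_box_guard above 0.15 rad or value of joint rib_box_toggle above 0.2 rad).
It fails at once if a loose thing is knocked away, lifted or tipped (distance of any of small_vial, eye_loupe, sample_dish from where it was at the start of the episode above 0.02 m or angle between small_vial's own z axis and vertical above 0.4 rad).
It fails at once if the guard, the toggle or the box is pressed or pinched with more than 30 N (contact force between the fingers and lens_box above 30 N).
It also fails if it takes over 48 s, if anything falls off the work surface, if the arm or the gripper's body presses on something with over 40 N, if the wrist force passes 120 N, or if a joint passes its speed limit or range.

## Robot

A 7-joint arm with a two-finger parallel gripper is mounted at the origin on a cart in front of the work surface, level with it; the furniture and walls round the work are solid. World frame = base frame: x ahead of the robot, y to its left, z up, the work surface at z = 0. Lengths are in m, angles in degrees, forces in N, time in s.
With the tool pointing down it reaches from about 0.425 to 1.025 m from the base axis. Payload 3.6 kg.
Tool frame: the origin (TCP) lies at the very end of the fingers, on their centre line; the grasp point (between the pads) lies 19 mm behind it; z points along the fingers, y is the line along which they close (so a half turn about z gives the same grasp; the last joint's range is limited). The gripper opens to 85 mm and grips with 20 to 120 N. Pads are 22 mm wide; open, the fingers measure 114 mm over their backs; the gripper's body (76 mm by 85 mm) begins 54 mm behind the grasp point. The pads swing forward as they close: fully open they stand 13 mm farther back than shut.
Start: joints at [-70.388, 33.873, 2.773, 92.16, -1.908, 54.013, -1.931], TCP at [0.306, 0.657, 0.231] pointing down, gripper open.
Joint ranges: [-153.93, 153.93], [-27.13, 128.08], [-72.61, 78.16], [10.71, 143.7], [-87.88, 267.88], [4.46, 118.87], [-176.78, 176.78]. Speed limits (degrees/s): [147.25, 147.25, 180, 180, 180, 180, 180].

## Interface

Orientations are given as a 3x3 rotation matrix whose columns are the frame's x, y, z axes.
In Python, from plant import * gives the robot as it stands.
- The arm moves only by the shell command python3 -m inch 'ROWS' [FORCE]. ROWS is JSON, a list that holds one entry, the list of rows, each a list of 7 numbers: the opening, from 0 (shut) to 1 (fully open), then the shift along the tool's x, y, z in mm, then the turn, a rotation vector about the tool's x, y, z in rad. In form: [[[grip, dx, dy, dz, rx, ry, rz], ...]]. A call has 1 to 12 rows; each row is the pose to reach, as a shift and turn from the pose commanded when the call began, along the tool's axes at that moment; what a row does not reach only later rows make up. A row lasts 1/8 s, in which the tool goes at most 62.5 mm and 10.7 degrees, less where a joint would pass 70% of its speed; a pose out of reach is approached as far as the arm can. A call with a gripper value outside its range is refused whole. The fingers move at their own pace and stop on an object; FORCE is the grip in N (left out, the last holds). Time passes only in rows, so rows that repeat a pose let the fingers close. It gives the time, the measured TCP pose, the force, the opening and the grip force at its end, in the units of the state.
- sense(): the state, without advancing time (a new reading comes with each control period).
- capture(name): name is "scene" or "side" or "wrist"; returns a dict with "frame" (480x640x3 uint8, red, green, blue), "vertical_fov" (degrees; the focal length in pixels is half the picture's height over the tangent of half this angle, whatever the lens; pixels are square), "cx", "cy" (the principal point, pixels), "origin" and "attitude" of the camera in the world; the wrist camera has in their place "tool_from_camera" (4x4, takes a point from camera to tool coordinates, whose origin is the TCP and whose axes are the flange's). Camera axes: x right, y down, z forward; pixel columns grow to the right and rows downward; lengths in m; the calibration is good to about 2 mm. A picture is of the moment at which its call begins: read the wrist's pose just before it. There is no depth.
- finish_job(): hands the job in; it is judged then, once.
The state is a dict: "time_s": time; "qpos": joint angles; "joint_velocities": joint speeds; "joint_efforts": joint torques, N m; "tool_pos": TCP position; "tool_rot": TCP orientation; "wrist_force": force on the tool from outside, world axes, zero at the start; "wrist_torque": the same for the moment, N m; "width": finger opening in m; "finger_force": force on a finger pad.
Only numpy, scipy, OpenCV 4.12 (cv2) and the standard library are available. Lean on these libraries where they do the work, as an engineer would, in place of code of your own. Each camera call takes 0.05 s, during which the arm holds its last target. There are 200 camera calls.

## Working session

There is one attempt and no reset: what is moved stays moved. The work goes in short steps, Python scripts to look and compute and a shell command to move; the robot and the scene stay as the last step left them, time stands still between calls to the robot, and variables do not carry over. Pictures are saved under pics/ and viewed, at most 10 in all, crops included, and the job is handed in when it is done.

```bash
ls; mkdir -p pics
python3 - <<'E'
from plant import *
import cv2,numpy as np
s=sense();print(s['time_s'],s['tool_pos'],s['tool_rot'],s['width'])
ims=[]
for n in ("scene","side"):
    c=capture(n); cv2.imwrite(f"pics/{n}0.png",c['frame'][:,:,::-1]); print(n,c['vertical_fov'],c['cx'],c['cy'],c['origin'],c['attitude'])
c=capture("wrist");cv2.imwrite("pics/wrist0.png",c['frame'][:,:,::-1]);print(c['tool_from_camera'],c['vertical_fov'])
E
```

```text
pics
0.0 [0.30566915 0.65647266 0.2301289 ] [[-9.06560346e-01  4.22075351e-01 -8.58120980e-04]
 [ 4.22076208e-01  9.06557891e-01 -2.11307789e-03]
 [-1.13941749e-04 -2.27782508e-03 -9.99997399e-01]] 0.08515790022099043
scene 45.09063524560652 337.19845742767154 244.09923884603992 [ 0.00124697 -0.66671728  0.54036713] [[ 0.59474989 -0.4284951   0.68019447]
 [-0.80355258 -0.29161253  0.51890788]
 [-0.02399626 -0.85519242 -0.51775486]]
side 51.30569372058207 317.06640010597135 235.798984489407 [ 0.4185742  -0.70055304  0.78959574] [[ 0.95778029 -0.23308958  0.16830377]
 [-0.28749537 -0.7802098   0.55553495]
 [ 0.00182284 -0.58046698 -0.81428174]]
[[-1.12660102e-04 -9.58174743e-01 -2.86183769e-01  7.32811006e-02]
 [ 9.99999612e-01  1.42227710e-04 -8.69857361e-04 -1.54597015e-04]
 [ 8.74178615e-04 -2.86183756e-01  9.58174354e-01 -1.43092058e-01]
 [ 0.00000000e+00  0.00000000e+00  0.00000000e+00  1.00000000e+00]] 63.227196170892086
```

View pics/scene0.png

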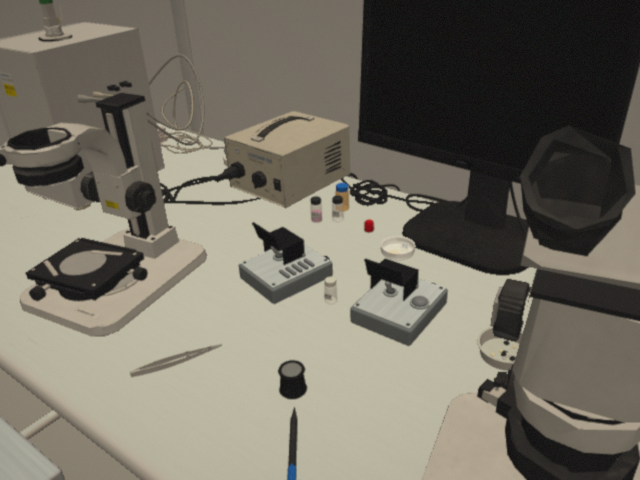

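View pics/side0.png

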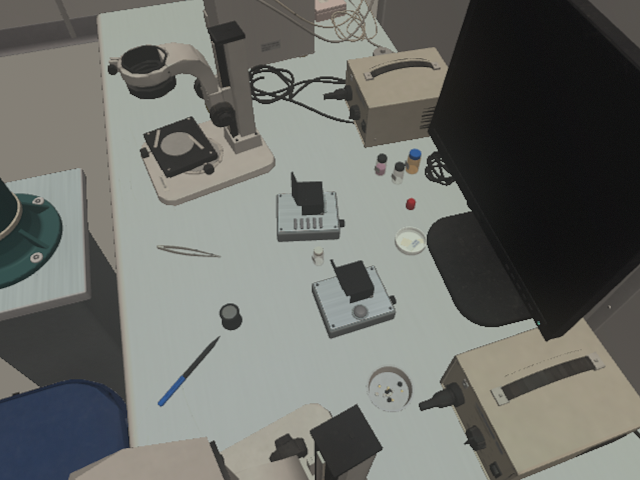

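The lens box is the right-hand one: dome at scene pixel (419,300) and side pixel (360,312). The ribbed box is to its left (about (285,270) in scene). The vial stands between them, the loupe at scene (291,378), the dish behind. Next, an enlarged crop to pick the deck corners.

Run:
```python
import cv2,numpy as np
a=cv2.imread('pics/side0.png')[240:345,300:405];b=cv2.imread('pics/scene0.png')[245:350,345:450]
f=lambda i:cv2.resize(i,(400*1,400),interpolation=cv2.INTER_CUBIC)
cv2.imwrite('pics/crop1.png',np.hstack([f(a),f(b)]))
```

```text
(no output)
```

View pics/crop1.png

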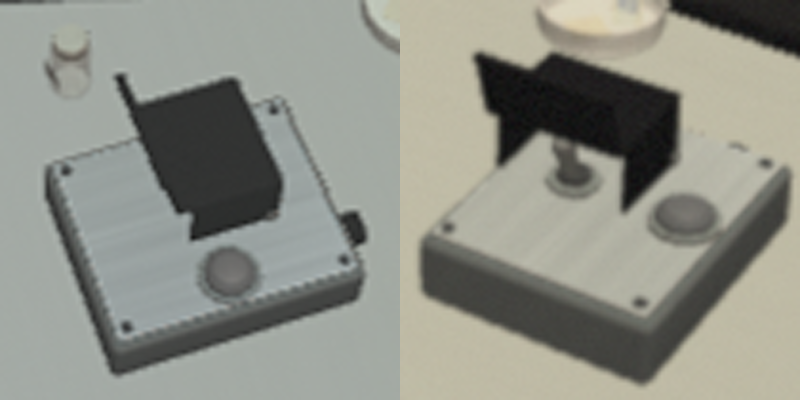

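```bash
cat > h.py <<'E'
from plant import *
import cv2,numpy as np
def ray(c,uv):
    f=240/np.tan(np.radians(c['vertical_fov'])/2)
    d=np.array([(uv[0]-c['cx'])/f,(uv[1]-c['cy'])/f,1]);return np.array(c['origin']),np.array(c['attitude'])@d
def plane(c,uv,z):
    o,d=ray(c,uv);return o+d*(z-o[2])/d[2]
E
python3 - <<'E'
from h import *
k=105/400
cs=capture('side');cc=capture('scene')
S=lambda x,y:(300+x*k-.4,240+y*k-.4)
C=lambda x,y:(345+(x-400)*k-.4,245+y*k-.4)
print('side corners');P=[plane(cs,S(*p),.034) for p in [(48,165),(285,98),(360,283),(115,343)]]
print(np.round(P,4),np.mean(P,0)); 
Q=[plane(cs,S(*p),.034) for p in [(66,171),(273,110),(344,260),(126,327)]]
print('screws',np.round(Q,4),np.mean(Q,0))
for q in (P,Q):
    for a,b in ((0,1),(3,2)): d=q[b]-q[a];print('yaw x',np.arctan2(d[1],d[0]),np.linalg.norm(d))
    for a,b in ((3,0),(2,1)): d=q[b]-q[a];print('yaw y',np.arctan2(-d[0],d[1]),np.linalg.norm(d))
R=[plane(cc,C(*p),.034) for p in [(447,228),(766,163),(641,302)]]
print('scene screws',np.round(R,4),'dome',plane(cs,S(230,275),.036),plane(cc,C(684,225),.036))
print('lip ends z .096',plane(cs,S(120,75),.096),plane(cs,S(180,211),.096),plane(cc,C(478,55),.096))
print('vial',plane(cs,S(70,40),.04),'loupe',plane(cs,(230,310),.036),'dish',plane(cs,(410,240),.016))
print('ribbox',[plane(cs,p,.034) for p in [(277,196),(336,191),(340,235),(277,236)]])
E
```

```text
side corners
[[ 0.5377 -0.279   0.034 ]
 [ 0.6541 -0.2762  0.034 ]
 [ 0.652  -0.3754  0.034 ]
 [ 0.5405 -0.3718  0.034 ]] [ 0.59606704 -0.32561342  0.034     ]
screws [[ 0.5447 -0.2844  0.034 ]
 [ 0.6464 -0.2808  0.034 ]
 [ 0.6494 -0.3629  0.034 ]
 [ 0.5473 -0.366   0.034 ]] [ 0.59694941 -0.32353111  0.034     ]
yaw x 0.024406808644756153 0.11643725717749326
yaw x -0.03252603775269488 0.11163533640316313
yaw y 0.029714850585970218 0.0927744261172965
yaw y -0.02086191504225972 0.09922705717280644
yaw x 0.03564425930731033 0.10182375316154957
yaw x 0.030260943927939498 0.10222374187538535
yaw y 0.031836189040983565 0.08162689316612042
yaw y 0.036711074713456034 0.08217664806098111
scene screws [[ 0.5475 -0.2827  0.034 ]
 [ 0.6532 -0.3615  0.034 ]
 [ 0.5513 -0.3651  0.034 ]] dome [ 0.59820522 -0.35630928  0.036     ] [ 0.59757683 -0.3563197   0.036     ]
lip ends z .096 [ 0.570433   -0.27954754  0.096     ] [ 0.57394307 -0.35019576  0.096     ] [ 0.57439715 -0.27851833  0.096     ]
vial [ 0.56596446 -0.21998594  0.04      ] loupe [ 0.39082023 -0.29080659  0.036     ] dish [ 0.744007   -0.23241019  0.016     ]
ribbox [array([ 0.52684497, -0.07034422,  0.034     ]), array([ 0.64211418, -0.09127465,  0.034     ]), array([ 0.6161256, -0.1955137,  0.034    ]), array([ 0.5033657 , -0.16420847,  0.034     ])]
```

Run:
```python
from h import *
cs=capture('side');cc=capture('scene')
def tri(a,b):
    o1,d1=ray(cs,a);o2,d2=ray(cc,b)
    A=np.stack([d1,-d2],1);t=np.linalg.lstsq(A,o2-o1,rcond=None)[0]
    p,q=o1+d1*t[0],o2+d2*t[1];return np.round((p+q)/2,3),round(np.linalg.norm(p-q),3)
print('col top L',tri((225,30),(120,100)),'ring left',tri((113,68),(2,160)),'ring',tri((148,60),(40,140)))
print('Lbase',[np.round(plane(cs,p,0.02),3) for p in [(143,158),(172,200),(272,160),(230,120)]])
print('Rbase',[np.round(plane(cs,p,0.02),3) for p in [(240,435),(322,405),(380,425)]])
print('R head? side top at z',[np.round(plane(cs,(345,430),z),3) for z in (.1,.2,.3)])
print('scene R', [(z,np.round(plane(cc,(530,250),z),3)) for z in (.1,.2,.3,.4)],[(z,np.round(plane(cc,(520,190),z),3)) for z in (.2,.3,.4,.5)])
print('monitor',tri((540,322),(520,262)),'monitor left edge',tri((428,128),(360,135)))
```

```text
col top L (array([0.496, 0.119, 0.281]), np.float64(0.002)) ring left (array([0.296, 0.096, 0.26 ]), np.float64(0.003)) ring (array([0.354, 0.1  , 0.265]), np.float64(0.004))
Lbase [array([0.282, 0.125, 0.02 ]), array([ 0.326, -0.009,  0.02 ]), array([0.543, 0.041, 0.02 ]), array([0.481, 0.189, 0.02 ])]
Rbase [array([ 0.365, -0.488,  0.02 ]), array([ 0.494, -0.481,  0.02 ]), array([ 0.568, -0.534,  0.02 ])]
R head? side top at z [array([ 0.506, -0.544,  0.1  ]), array([ 0.493, -0.567,  0.2  ]), array([ 0.48 , -0.589,  0.3  ])]
scene R [(0.1, array([ 0.721, -0.462,  0.1  ])), (0.2, array([ 0.558, -0.509,  0.2  ])), (0.3, array([ 0.394, -0.555,  0.3  ])), (0.4, array([ 0.231, -0.602,  0.4  ]))] [(0.2, array([ 0.696, -0.443,  0.2  ])), (0.3, array([ 0.492, -0.509,  0.3  ])), (0.4, array([ 0.288, -0.575,  0.4  ])), (0.5, array([ 0.084, -0.64 ,  0.5  ]))]
monitor (array([ 0.939, -0.406, -0.068]), np.float64(0.039)) monitor left edge (array([ 0.803, -0.112,  0.175]), np.float64(0.001))
```

```bash
cat >> h.py <<'E'
from scipy.spatial.transform import Rotation as Ro
B=np.array([.599,-.3235,.034]);YAW=.034
Bx=np.array([np.cos(YAW),np.sin(YAW),0]);By=np.array([-np.sin(YAW),np.cos(YAW),0])
def box(x,y,z): return B+(x*Bx+y*By)/1000+[0,0,z/1000]   # mm, from deck centre
def att(tilt):
    t=np.radians(tilt);z=np.sin(t)*Bx-np.cos(t)*np.array([0,0,1.]);y=By;x=np.cross(y,z)
    return np.stack([x,y,z],1)
def rel(p,R=None):
    s=sense();T=np.array(s['tool_rot']);d=T.T@(np.array(p)-s['tool_pos'])*1000
    return np.round(d,1),np.round((Ro.from_matrix(T.T@R).as_rotvec() if R is not None else 0),3)
def whereis():
    s=sense();d=np.array(s['tool_pos'])-B;return 'box-frame TCP mm',np.round([d@Bx*1000,d@By*1000,d[2]*1000],1),'F',np.round(s['wrist_force'],2),'t',s['time_s'],'w',s['width']
E
python3 - <<'E'
from h import *
print(att(12))
print(rel([.306,.657,.5],att(0)),rel([.52,.2,.5],att(0)),rel([.5,-.3,.45],att(0)),rel(box(-70,16,150),att(0)))
E
```

```text
[[-0.97758229 -0.03399345  0.20779153]
 [-0.03325061  0.99942206  0.00706764]
 [-0.20791169  0.         -0.9781476 ]]
(array([-1.00e-01, -2.00e-01, -2.69e+02]), array([-0.001, -0.   , -0.47 ])) (array([-387. , -324.2, -268.8]), array([-0.001, -0.   , -0.47 ])) (array([-579.9, -785.8, -218.5]), array([-0.001, -0.   , -0.47 ])) (array([-609.9, -782.6,   47.5]), array([-0.001, -0.   , -0.47 ]))
```

```bash
python3 -m inch '[[[0,0,0,-60,0,0,0],[0,0,0,-120,0,0,0],[0,0,0,-180,0,0,0],[0,0,0,-240,0,0,0],[0,0,0,-270,0,0,0],[0,-50,-40,-270,0,0,-0.05],[0,-100,-80,-270,0,0,-0.1],[0,-150,-122,-270,0,0,-0.15],[0,-200,-165,-270,0,0,-0.2],[0,-250,-208,-270,0,0,-0.25],[0,-300,-250,-270,0,0,-0.3],[0,-300,-250,-270,0,0,-0.3]]]' 20
python3 - <<'E'
from h import *
s=sense();print(s['tool_pos'],s['qpos'],s['wrist_force'],s['width'],s['time_s'])
print(rel([.52,.2,.5],att(0)),rel([.52,-.1,.5],att(0)),rel([.5,-.3,.45],att(0)))
E
```

```text
time_s: 1.85
tool_pos: [0.475, 0.2981, 0.502]
tool_rot: [[-0.99, 0.144, 0.002], [0.144, 0.99, -0.001], [-0.002, -0.001, -1.0]]
wrist_force: [-0.5, 0.7, 0.4]
width: 0.0001
finger_force: 0.0
[0.47495818 0.29809068 0.50195797] [-44.53550851   9.59049717   9.30874025  92.89877252  -1.4602065
  77.60029807  46.6590913 ] [-0.46473044  0.73110255  0.43032371] 9.205376009727197e-05 1.85
(array([-58.7, -90.6,   2.2]), array([-0.001,  0.002, -0.179])) (array([-102. , -387.4,    2.6]), array([-0.001,  0.002, -0.179])) (array([-111. , -588.2,   52.8]), array([-0.001,  0.002, -0.179]))
```

```bash
python3 -m inch '[[[0,-30,-50,0,0,0,-0.03],[0,-50,-100,0,0,0,-0.06],[0,-70,-150,0,0,0,-0.1],[0,-80,-200,0,0,0,-0.14],[0,-90,-250,0,0,0,-0.179],[0,-100,-300,0,0,0,-0.179],[0,-105,-350,0,0,0,-0.179],[0,-108,-400,0,0,0,-0.179],[0,-110,-450,0,0,0,-0.179],[0,-111,-520,10,0,0,-0.179],[0,-111,-588,20,0,0,-0.179],[0,-111,-588,50,0,0,-0.179]]]'
python3 - <<'E'
from h import *
s=sense();print(s['qpos'],s['wrist_force'],whereis())
print(rel(box(-75,16,120),att(0)),rel(box(-75,16,120),att(12)))
E
```

```text
time_s: 3.35
tool_pos: [0.5022, -0.2989, 0.4528]
tool_rot: [[-0.999, -0.036, 0.004], [-0.036, 0.999, -0.004], [-0.004, -0.005, -1.0]]
wrist_force: [-0.5, -0.3, 0.1]
width: -0.0002
finger_force: 0.0
[  1.4084615   14.01987216  31.81211269  95.85808297  -7.61880818
  71.98736284 126.86096783] [-0.46670457 -0.26179971  0.13296967] ('box-frame TCP mm', array([-95.9,  27.8, 418.8]), 'F', array([-0.47, -0.26,  0.13]), 't', 3.35, 'w', -0.00017996087051027953)
(array([-19.8, -10.5, 298.9]), array([-0.005,  0.004,  0.002])) (array([-19.8, -10.5, 298.9]), array([-0.004, -0.206,  0.003]))
```

```bash
python3 -m inch '[[[0,-5,-3,50,0,0,0],[0,-10,-5,100,0,0,0],[0,-15,-8,150,0,-0.05,0],[0,-18,-10,200,0,-0.1,0],[0,-20,-10,240,0,-0.15,0],[0,-20,-10.5,270,0,-0.206,0],[0,-20,-10.5,299,0,-0.206,0],[0,-20,-10.5,299,0,-0.206,0]]]'
python3 - <<'E'
from h import *
print(sense()['qpos'],whereis())
a=capture('wrist')['frame'];b=capture('side')['frame'];cv2.imwrite('pics/side1.png',b[:,:,::-1]);cv2.imwrite('pics/wrist1.png',a[:,:,::-1])
cv2.imwrite('pics/c2.png',np.hstack([cv2.resize(a,(400,300)),cv2.resize(b[200:350,230:430],(400,300))])[:,:,::-1])
for x,z in((-60,60),(-60,22)): print(rel(box(x,16,z),att(12)))
E
```

```text
time_s: 4.35
tool_pos: [0.5225, -0.3015, 0.1502]
tool_rot: [[-0.979, -0.044, 0.201], [-0.042, 0.999, 0.012], [-0.201, 0.004, -0.98]]
wrist_force: [-0.2, -0.2, 0.3]
width: 0.0003
finger_force: 0.0
[ 17.67289499  29.36580363  15.23802906 118.98429247 -32.58169483
  26.391117   151.49555927] ('box-frame TCP mm', array([-75.7,  24.6, 116.2]), 'F', array([-0.18, -0.21,  0.32]), 't', 4.35, 'w', 0.0002519916541512819)
(array([-1.4, -7.1, 60.4]), array([ 0.002, -0.002,  0.01 ]))
(array([ 6.4, -7.1, 97.6]), array([ 0.002, -0.002,  0.01 ]))
```

View pics/c2.png

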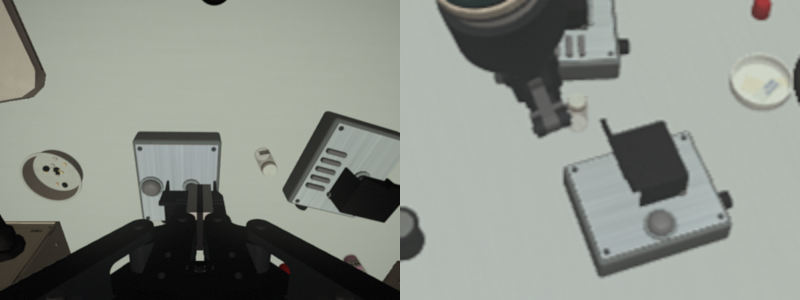

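The box is clear ahead and nothing is near the gripper: fingers sit above and just short of the lip, 9 mm too far to +y. I'm descending in front of the guard, with the tips just above toggle height.

```bash
python3 -m inch '[[[0,0,-7.5,20,0,0,0.01],[0,0,-7.5,40,0,0,0.01],[0,0,-7.5,60,0,0,0.01],[0,0,-7.5,80,0,0,0.01],[0,-6,-7.5,90,0,0,0.01],[0,-10.3,-7.5,91,0,0,0.01],[0,-10.3,-7.5,91,0,0,0.01]]]'
python3 - <<'E'
from h import *
print(sense()['qpos'],whereis())
for x,z in((-45,32),(-30,32),(-16,32)): print(rel(box(x,16,z),att(12)))
E
```

```text
time_s: 5.32
tool_pos: [0.5534, -0.3096, 0.0658]
tool_rot: [[-0.978, -0.034, 0.206], [-0.033, 0.999, 0.008], [-0.206, 0.001, -0.979]]
wrist_force: [0.1, -0.1, -0.1]
width: 0.0001
finger_force: 0.0
[ 22.11506444  38.05922329   8.34875532 117.35859506 -38.1343979
  18.22684649 155.88952268] ('box-frame TCP mm', array([-45.1,  15.4,  31.8]), 'F', array([ 0.1 , -0.06, -0.05]), 't', 5.325, 'w', 9.720755030719016e-05)
(array([-0.2,  0.6, -0.1]), array([ 0.001, -0.002, -0.   ]))
(array([-14.8,   0.6,   2.9]), array([ 0.001, -0.002, -0.   ]))
(array([-28.5,   0.6,   5.8]), array([ 0.001, -0.002, -0.   ]))
```

```bash
python3 -m inch '[[[0,-4,0.5,0.8,0,0,0],[0,-8,0.5,1.6,0,0,0],[0,-11,0.5,2.2,0,0,0],[0,-14,0.5,2.9,0,0,0],[0,-17,0.5,3.5,0,0,0],[0,-20,0.5,4.1,0,0,0],[0,-22,0.5,4.5,0,0,0],[0,-24,0.5,4.9,0,0,0],[0,-26,0.5,5.4,0,0,0],[0,-28.5,0.5,5.8,0,0,0],[0,-28.5,0.5,5.8,0,0,0],[0,-28.5,0.5,5.8,0,0,0]]]'
python3 - <<'E'
from h import *
print(whereis())
a=capture('scene')['frame'];b=capture('side')['frame']
cv2.imwrite('pics/c3.png',np.hstack([cv2.resize(a[190:350,335:495],(400,400),interpolation=2),cv2.resize(b[200:360,270:430],(400,400),interpolation=2)])[:,:,::-1])
E
```

```text
time_s: 6.82
tool_pos: [0.5819, -0.308, 0.0656]
tool_rot: [[-0.978, -0.034, 0.205], [-0.033, 0.999, 0.009], [-0.205, 0.002, -0.979]]
wrist_force: [-1.0, -0.3, -0.7]
width: 0.0003
finger_force: 0.3
('box-frame TCP mm', array([-16.5,  16.1,  31.6]), 'F', array([-1.  , -0.28, -0.74]), 't', 6.825, 'w', 0.0002538135281243663)
```

View pics/c3.png

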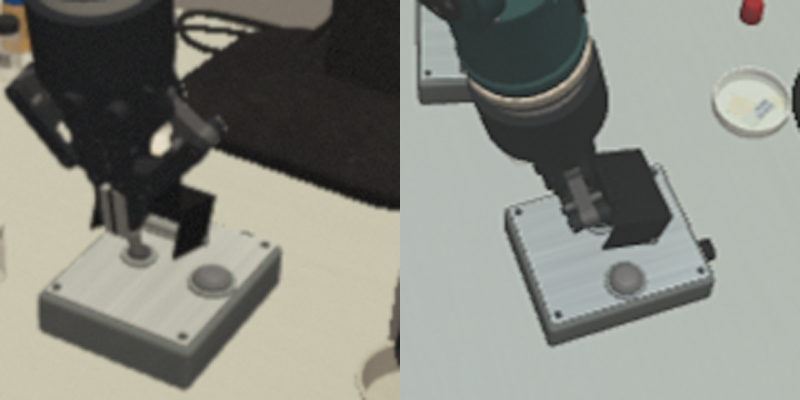

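Run:
```python
from h import *
cc=capture('scene')
def inpl(uv,yb):
    o,d=ray(cc,uv);t=((B+yb/1000*By-o)@By)/(d@By);p=o+t*d-B;return np.round([p@Bx*1000,p[2]*1000],1)
for n,q in(('shut',[(404.5,300.3)]),('now',[(335+177*.4,190+258*.4),(335+213*.4,190+225*.4),(335+213*.4,190+195*.4),(335+178*.4,190+183*.4)])):
    r=np.array([inpl(p,-13) for p in q]);print(n,r,np.degrees(np.arctan2(r[:,1]-6,r[:,0]-28)))
```

```text
shut [[-10.1   4.8]] [-178.19600488]
now [[ -7.1  15.5]
 [ 37.4  12.4]
 [ 34.9  35.2]
 [-10.   68.3]] [164.85543742  34.24903301  76.70480856 121.38118021]
```

The guard stands raised about 0.3 rad (cheek corner turned 17°) and the toggle is still off. Step 1 is done and the geometry matches. Now I'll draw back, lower, and push the toggle.

```bash
python3 -m inch '[[[0,6,0,-1.3,0,0,0],[0,12,0,-2.6,0,0,0],[0,19,0,-4,0,0,0],[0,20.5,0,3,0,0,0],[0,22,0,9.3,0,0,0],[0,22,0,9.3,0,0,0],[0,19,0,9.9,0,0,0],[0,16,0,10.6,0,0,0],[0,13,0,11.2,0,0,0],[0,10,0,11.8,0,0,0],[0,7.5,0,12.3,0,0,0],[0,5,0,12.9,0,0,0]]]'
python3 - <<'E'
from h import *
print(whereis()); print(rel(box(-8,16,18),att(12)),rel(box(-4,16,18),att(12)))
E
```

```text
time_s: 8.48
tool_pos: [0.5781, -0.3081, 0.0517]
tool_rot: [[-0.979, -0.033, 0.203], [-0.032, 0.999, 0.009], [-0.203, 0.003, -0.979]]
wrist_force: [-4.3, 0.7, 1.5]
width: -0.0001
finger_force: 1.3
('box-frame TCP mm', array([-20.3,  16.1,  17.7]), 'F', array([-4.31,  0.74,  1.45]), 't', 8.475, 'w', -0.00012839577648291663)
(array([-12.2,  -0.1,   2.2]), array([ 0.002, -0.005, -0.001])) (array([-16.1,  -0.1,   3. ]), array([ 0.002, -0.005, -0.001]))
```

```bash
python3 -m inch '[[[0,-2,0,0.4,0,0,0],[0,-4,0,0.8,0,0,0],[0,-6,0,1.2,0,0,0],[0,-8,0,1.6,0,0,0],[0,-9.5,0,1.9,0,0,0],[0,-11,0,2.2,0,0,0]]]'
python3 - <<'E'
from h import *
print(whereis());
E
python3 -m inch '[[[0,-1,0,0.2,0,0,0],[0,-2,0,0.4,0,0,0],[0,-2,0,0.4,0,0,0]]]'
python3 - <<'E'
from h import *
print(whereis()); 
a=capture('scene')['frame']
cv2.imwrite('pics/c4.png',cv2.resize(a[210:330,345:465],(500,500),interpolation=2)[:,:,::-1])
E
```

```text
time_s: 9.22
tool_pos: [0.5908, -0.3077, 0.052]
tool_rot: [[-0.978, -0.034, 0.205], [-0.033, 0.999, 0.009], [-0.205, 0.002, -0.979]]
wrist_force: [-2.7, -0.2, 2.5]
width: -0.0002
finger_force: 1.5
('box-frame TCP mm', array([-7.7, 16.1, 18. ]), 'F', array([-2.66, -0.16,  2.52]), 't', 9.225, 'w', -0.0001512024843452903)
time_s: 9.6
tool_pos: [0.5926, -0.3076, 0.0519]
tool_rot: [[-0.978, -0.034, 0.205], [-0.032, 0.999, 0.009], [-0.205, 0.002, -0.979]]
wrist_force: [-2.3, -0.0, 0.8]
width: 0.0001
finger_force: 1.1
('box-frame TCP mm', array([-5.9, 16.1, 17.9]), 'F', array([-2.31, -0.05,  0.75]), 't', 9.6, 'w', 0.00013686174809030024)
```

View pics/c4.png

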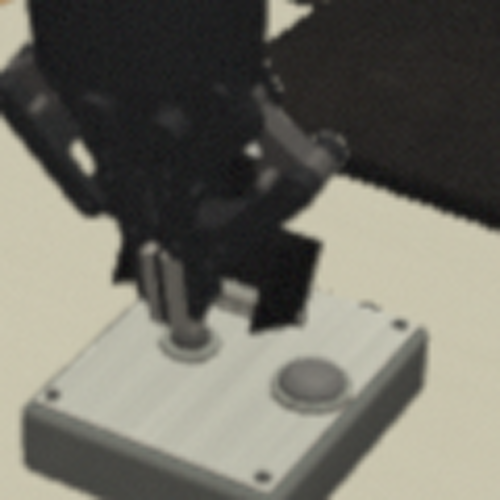

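The guard is well up and the fingers cover the toggle. There's no stop in the force yet, so I keep nudging until it rises.

```bash
for i in 1; do python3 -m inch '[[[0,-1,0,0.2,0,0,0],[0,-2,0,0.4,0,0,0],[0,-2,0,0.4,0,0,0]]]'; done
python3 -c "from h import *;print(whereis())"
```

```text
time_s: 10.02
tool_pos: [0.5938, -0.3076, 0.0517]
tool_rot: [[-0.979, -0.033, 0.203], [-0.032, 0.999, 0.009], [-0.204, 0.002, -0.979]]
wrist_force: [-4.6, -0.5, -0.0]
width: -0.0002
finger_force: 1.9
('box-frame TCP mm', array([-4.6, 16.1, 17.7]), 'F', array([-4.57, -0.53, -0.04]), 't', 10.025, 'w', -0.00018109889631944188)
```

```bash
python3 -m inch '[[[0,-1,0,0.2,0,0,0],[0,-1.5,0,0.3,0,0,0],[0,-1.5,0,0.3,0,0,0]]]'
python3 -c "from h import *;print(whereis())"
```

```text
time_s: 10.4
tool_pos: [0.594, -0.3076, 0.0516]
tool_rot: [[-0.979, -0.033, 0.202], [-0.032, 0.999, 0.01], [-0.202, 0.003, -0.979]]
wrist_force: [-6.8, 0.3, 2.5]
width: -0.0003
finger_force: 3.4
('box-frame TCP mm', array([-4.4, 16.1, 17.6]), 'F', array([-6.78,  0.34,  2.49]), 't', 10.4, 'w', -0.0003147366913794109)
```

The stop is felt (commanded 1.5 mm, moved 0.2, force up to 7 N), at the position predicted for fully on. Drawing back.

```bash
python3 -m inch '[[[0,4,0,-0.8,0,0,0],[0,8,0,-1.7,0,0,0],[0,13,0,-2.7,0,0,0],[0,18,0,-3.8,0,0,0],[0,24,0,-5,0,0,0],[0,32,0,-6.7,0,0,0],[0,42,0,-8.8,0,0,0],[0,55,0,-11.5,0,0,0],[0,60,0,-40,0,0,0],[0,55,0,-90,0,0,0],[0,55,0,-140,0,0,0],[0,55,0,-140,0,0,0]]]'
python3 - <<'E'
from h import *
print(whereis())
a=capture('scene')['frame'];b=capture('side')['frame']
cv2.imwrite('pics/c5.png',np.hstack([cv2.resize(a[235:355,345:465],(400,400),interpolation=2),cv2.resize(b[220:340,300:420],(400,400),interpolation=2)])[:,:,::-1])
E
```

```text
time_s: 11.9
tool_pos: [0.5141, -0.3126, 0.1817]
tool_rot: [[-0.977, -0.032, 0.21], [-0.032, 0.999, 0.004], [-0.211, -0.002, -0.978]]
wrist_force: [0.1, -0.8, 0.0]
width: 0.0
finger_force: 0.0
('box-frame TCP mm', array([-84.5,  13.8, 147.7]), 'F', array([ 0.08, -0.76,  0.02]), 't', 11.9, 'w', 1.5010598415647548e-06)
```

View pics/c5.png

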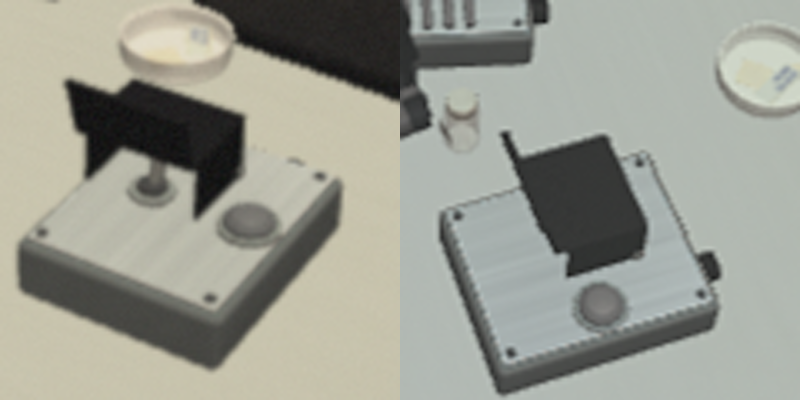

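Run:
```python
from h import *
cc=capture('scene')
def inpl(uv,yb):
    o,d=ray(cc,uv);t=((B+yb/1000*By-o)@By)/(d@By);p=o+t*d-B;return np.round([p@Bx*1000,p[2]*1000],1)
f=lambda x,y:(345+x*.3-.35,235+y*.3-.35)
for p in((152,183),(159,162)): print(inpl(f(*p),16))
im=cv2.cvtColor(cc['frame'],cv2.COLOR_RGB2GRAY)
print(im[280:294,384:402])
```

```text
[-0.8  6.9]
[ 4.9 14.8]
[[119  95  64  50  37  24  17  19  21  19  24  23  22  19  26  19  22  18]
 [174 154 135 122  94  60  34  26  19  20  24  23  23  18  20  24  22  22]
 [184 184 180 172 151 119  79  52  38  28  23  21  23  24  23  22  20  20]
 [186 185 185 183 179 161 111  84  71  56  42  45  38  30  19  22  24  25]
 [186 185 184 185 181 165 116 101  98  88  89 106  93  63  50  40  24  23]
 [185 185 184 183 182 163 114 101 104 101 116 151 151 134 121  95  63  49]
 [183 185 183 181 176 154 110 104 104 101 128 168 182 180 172 152 133 120]
 [184 181 169 159 147 124 102 105 103 103 132 175 183 184 185 181 178 172]
 [176 164 140 106  89  87  97 105 100  94 116 157 175 185 184 184 184 181]
 [159 140 108  82  74  81  94 100  93  85  93 129 159 176 184 184 183 185]
 [151 130  86  74  74  78  84  89  82  79  87 116 147 167 182 183 185 186]
 [143 126  84  66  69  71  76  76  74  72  81 114 144 156 172 185 186 184]
 [137 135 108  75  64  66  66  67  67  73  95 127 145 148 166 184 187 184]
 [126 136 134 111  94  87  80  78  84 104 126 138 139 150 173 185 185 183]]
```

Run:
```python
from h import *
cc=capture('scene');f=240/np.tan(np.radians(cc['vertical_fov'])/2)
def proj(p):
    q=np.array(cc['attitude']).T@(p-np.array(cc['origin']));return np.array([cc['cx']+f*q[0]/q[2],cc['cy']+f*q[1]/q[2]])
g0=cv2.imread('pics/scene0.png',0).astype(float);g1=cv2.cvtColor(cc['frame'],cv2.COLOR_RGB2GRAY).astype(float)
for r in (284,285,286,287): print(r,g0[r,382:400],'\n',g1[r,382:400])
def col(a,r):
    P=[proj(box(L*np.sin(a),16,L*np.cos(a))) for L in np.linspace(4,28,50)];P=np.array(P);i=np.argsort(P[:,1]);return round(np.interp(r,P[i,1],P[i,0]),2)
for a in(-.42,0,.2,.28,.35,.42): print(a,[col(a,r) for r in(284,285,286,287)])
```

```text
284 [176. 175. 155. 101.  86.  90.  89.  84.  91. 129. 161. 147. 130. 117.
  90.  60.  45.  36.] 
 [187. 186. 186. 185. 184. 184. 182. 163. 116. 102.  99.  86.  86. 106.
  93.  63.  47.  36.]
285 [177. 175. 163. 129.  82.  76.  79.  78.  87. 129. 172. 176. 172. 166.
 147. 126. 114.  88.] 
 [186. 186. 184. 184. 184. 183. 183. 163. 113. 101. 105. 100. 117. 151.
 150. 135. 120.  94.]
286 [176. 175. 173. 152. 100.  77.  75.  76.  81. 117. 165. 174. 176. 175.
 175. 171. 162. 145.] 
 [184. 183. 184. 183. 183. 182. 176. 153. 110. 103. 104. 102. 127. 169.
 181. 179. 174. 154.]
287 [175. 173. 173. 160. 121.  80.  75.  76.  78.  97. 131. 149. 161. 171.
 173. 174. 175. 174.] 
 [184. 184. 183. 179. 170. 157. 146. 123. 101. 103. 104. 102. 133. 174.
 185. 184. 185. 181.]
-0.42 [np.float64(387.34), np.float64(387.68), np.float64(388.02), np.float64(388.36)]
0 [np.float64(390.69), np.float64(390.66), np.float64(390.63), np.float64(390.6)]
0.2 [np.float64(391.67), np.float64(391.53), np.float64(391.4), np.float64(391.26)]
0.28 [np.float64(392.02), np.float64(391.85), np.float64(391.67), np.float64(391.49)]
0.35 [np.float64(392.32), np.float64(392.11), np.float64(391.9), np.float64(391.69)]
0.42 [np.float64(392.6), np.float64(392.36), np.float64(392.12), np.float64(391.88)]
```

```bash
python3 -c "
from h import *
print(whereis());print(finish_job())"
```

```text
('box-frame TCP mm', array([-85.8,  16.7, 142.5]), 'F', array([-0.74,  0.51,  0.19]), 't', 12.1, 'w', -7.587252598997932e-05)
the job is handed in; nothing more can be done
None
```

I handed the job in at 12.1 s with the lens box armed: the guard went up about 0.3 rad with the toggle off, the toggle was pushed to its stop at about 7 N, and the guard dropped shut; "fully on" rests on the felt stop and fingertip position (a rough, low-resolution picture check read slightly under 0.7 rad), and no verdict came back.

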